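# Slide the camera to its marked stop

## Task

Bring the camera on its rail to the next shot: with the fingertips press the carriage's middle plate fully down to free its brake, keep it down and push the carriage along the rail until it is right up against the marked stop, the collar with the upright fin. Then let the plate spring up and take the hand away, leaving the carriage there. Do not drag the carriage with the brake on, do not touch the camera, and leave everything else standing where it is.

Things in the scene. Friction and masses are not known exactly. Their poses are not given: they have to be found in the camera images.
- rail: aluminium camera rail fixed to the table, 60 mm wide, 452 mm long, top 22 mm above the table. Origin: centre of its underside, on the table; its y axis runs along the rail, x across it (towards the camera side), z up
- carriage_mid (a point): middle of the black carriage that slides along the rail (70 mm across the rail, 120 mm along it, flat ends 60 mm either side of this point); the point is 40.5 mm above the table; axes as the rail's. Two black thumb ridges stand across the carriage, 26 to 36 mm either side of this point along the rail, top 56 mm above the table
- plate_top (a point): centre of the upper face of the bare metal press plate in the middle of the carriage, between the two ridges: 64 mm across the rail, 46 mm along it, 42.5 mm above the table at rest. There is a 52 mm gap between the ridges for the fingertip and it is open at both sides
- plate (a joint): how far the press plate is down: about 0 at rest (brake on), 0.005 m fully down, pressed straight down. Sprung: it starts to move at about 10 N, which frees the brake, and is fully down at about 14 N; the brake grips again as soon as the plate is let up. With the brake on the carriage is held by some 10 N; freed, it slides with 1 to 2 N. The push may go through a ridge or just through the pressing fingertip
- carriage (a joint): position of the carriage along the rail in m, 0 at the rail's middle, growing along the rail's +y
- stop_mid (a point): the marked stop: aluminium collar clamped across the rail with an upright metal fin on top (fin 50 mm across the rail, 6 mm thick, top 70 mm above the table). Collar 74 mm across the rail, 24 mm along it. The point is the centre of the collar's top, 38 mm above the table, at the foot of the fin. It may be at either end. With the carriage against it, carriage_mid is 72 mm from this point along the rail
- spare_mid (a point): the plain collar at the other end of the rail, same size as the marked stop but without a fin; same point
- cam_unit: small black action camera (30 x 64 mm, 44 mm tall) on a bracket at the carriage's side, rides with it. Origin: centre of its underside, 28.5 mm above the table and 100 mm from the carriage's middle along the rail's +x; top 72.5 mm above the table. Not to be touched
- glue_c (a point): bystander: white glue bottle, 38 mm across, 110 mm tall, upright; point at its centre, half-way up
- battery_c (a point): bystander: grey battery block, 34 x 50 x 45 mm tall; point at its centre, half-way up
- tape_c (a point): bystander: roll of card tape lying flat, 76 mm across, 24 mm tall; point at its centre, half-way up
- lens_c (a point): bystander: black camera lens standing upright, 64 mm across, 70 mm tall; point at its centre, half-way up
- tree_c (a point): bystander: model tree on a round foot, about 52 mm across, 100 mm tall; point at its centre, half-way up
- offcut_c (a point): bystander: wooden offcut, 30 x 60 x 38 mm tall; point at its centre, half-way up
- driver_grip (a point): bystander: screwdriver lying on the table, 190 mm long; point at its handle
There are look-alikes about, which are no part of the job. What is shaped like the part that bears stop_mid but green is not meant.

How it is judged:
On the way, in this order (a step that is already met when the one before it is completed fails the run):
1. the plate is pressed down while the carriage is still where it stood (value of joint plate above 0.0025 m and distance of carriage_mid from where it was at the start of the episode below 0.01 m), for 0.1 s.
2. the carriage is against the marked stop (horizontal distance between carriage_mid and stop_mid below 0.0755 m), for 0.2 s.
At the end, for the whole second after the job is handed in: The carriage stands against the marked stop (centres within 75.5 mm of each other, 72 mm being full contact), at rest, with the plate up (less than 0.6 mm down) (horizontal distance between carriage_mid and stop_mid below 0.0755 m and value of joint plate below 0.0006 m and velocity of joint carriage between -0.005 and 0.005 m/s); the robot touches nothing.
It fails at once if the carriage is dragged (faster than 15 mm/s) with the plate up and the brake on (value of joint plate below 0.0003 m and (velocity of joint carriage above 0.015 m/s or velocity of joint carriage below -0.015 m/s)).
It fails at once if the camera is touched (over 2 N) (contact force between any of the fingers, the arm and cam_unit above 2 N).
It fails at once if a bystander is lifted or moved by more than 15 mm (distance of any of glue_c, battery_c, tape_c, lens_c, tree_c, offcut_c, driver_grip from where it was at the start of the episode above 0.015 m).
It also fails if it takes over 32 s, if anything falls off the work surface, if the arm or the gripper's body presses on something with over 40 N, if the wrist force passes 120 N, or if a joint passes its speed limit or range.

## Robot

A 7-joint arm with a two-finger parallel gripper is mounted at the origin on the work surface. World frame = base frame: x ahead of the robot, y to its left, z up, the work surface at z = 0. Lengths are in m, angles in rad, forces in N, time in s.
With the tool pointing down it reaches from about 0.425 to 0.925 m from the base axis. Payload 6.8 kg.
Tool frame: the origin (TCP) lies midway between the tips of the shut fingers; the grasp point (between the pads) lies 19 mm behind it; z points along the fingers, y is the line along which they close (so a half turn about z gives the same grasp; the last joint's range is limited). The gripper opens to 85 mm and grips with 20 to 120 N. Pads are 22 mm wide; open, the fingers measure 114 mm over their backs; the gripper's body (76 mm by 85 mm) begins 54 mm behind the grasp point. The pads swing forward as they close: fully open they stand 13 mm farther back than shut.
Start: joints at [-1.421, 0.477, 0.022, 1.555, -0.011, 1.109, -0.083], TCP at [0.172, 0.653, 0.231] pointing down, gripper open.
Joint ranges: [-2.96, 2.96], [-0.34, 2.1], [-1.41, 1.46], [0.24, 2.44], [-1.37, 4.51], [0.17, 1.92], [-2.96, 2.96]. Speed limits (rad/s): [2.39, 2.39, 3.14, 3.14, 3.14, 3.14, 3.14].

## Interface

Orientations are given as a rotation vector (axis times angle).
In Python, from bench import get_obs, grab_frame, camera_params, r gives the robot as it stands.
- The arm moves only by the shell command python3 -m jog 'ROWS' [FORCE]. ROWS is JSON, a list of rows, each an object of numbers: "rx", "ry", "rz": the turn, a rotation vector about the world's x, y, z scaled (see below); "x", "y", "z": the shift along the world's x, y, z scaled (see below); "jaw": the opening, from -1 (shut) to 1 (fully open). In form: [{"rx": .., "ry": .., "rz": .., "x": .., "y": .., "z": .., "jaw": ..}, ...]. A call has 1 to 8 rows; each row shifts and turns the commanded pose from where the row before left it; what a row does not reach is not made up. The controller multiplies each number of a shift by 60 mm and each number of a turn by 10 degrees. A row lasts 1/8 s, in which the tool goes at most 62.5 mm and 10.7 degrees, less where a joint would pass 70% of its speed; a pose out of reach is approached as far as the arm can. A call with a number of a shift or a turn outside -1 to 1 is refused whole. A call with a gripper value outside its range is refused whole. The fingers move at their own pace and stop on an object; FORCE is the grip in N (left out, the last holds). Time passes only in rows, so rows that do not move let the fingers close. It gives the time, the measured TCP pose, the force, the opening and the grip force at its end, in the units of the state.
- get_obs(): the state, without advancing time (a new reading comes with each control period).
- grab_frame(name): name is "side" or "top" or "wrist"; returns the picture (400x640x3 uint8, red, green, blue); there is no depth.
- camera_params(name): a dict with "fx", "fy", "cx", "cy" (pixels), "R" (3x3) and "t" (3): a world point X has camera coordinates R X + t. Camera axes: x right, y down, z forward; pixel columns grow to the right and rows downward; lengths in m; the calibration is good to about 2 mm. A picture is of the moment at which its call begins: read the wrist's pose just before it. camera_params takes no time and is no camera call; for the wrist camera it gives the pose at the moment of the call.
- r.hand_in(): hands the job in; it is judged then, once.
The state is a dict: "clock": time; "joints": joint angles; "qvel": joint speeds; "tau": joint torques, N m; "tcp_pos": TCP position; "orientation": TCP orientation; "contact_force": force on the tool from outside, world axes, zero at the start; "moment": the same for the moment, N m; "grip_width": finger opening in m; "gripper_force": force on a finger pad.
Only numpy, scipy, OpenCV 4.12 (cv2) and the standard library are available. Lean on these libraries where they do the work, as an engineer would, in place of code of your own. Each camera call takes 0.05 s, during which the arm holds its last target. There are 200 camera calls.

## Working session

There is one attempt and no reset: what is moved stays moved. The work goes in short steps, Python scripts to look and compute and a shell command to move; the robot and the scene stay as the last step left them, time stands still between calls to the robot, and variables do not carry over. Pictures are saved under pics/ and viewed, at most 10 in all, crops included, and the job is handed in when it is done.

```bash
mkdir -p pics
python3 - <<'E'
from bench import get_obs, grab_frame, camera_params
import cv2
o=get_obs();print(o['clock'],o['tcp_pos'],o['orientation'],o['grip_width'])
for n in('side','top'):
    cv2.imwrite(f'pics/{n}0.png',grab_frame(n)[...,::-1])
    print(n,camera_params(n))
E
```

```text
0.0 [0.17196711 0.65212302 0.23031341] [-4.03792779e-01 -3.11543931e+00  2.88173092e-03] 0.08517951754988887
side {'fx': 403.4896914829875, 'fy': 403.4896914829875, 'cx': 321.29080715391916, 'cy': 197.8902856293545, 'R': array([[ 0.83795739, -0.54530284,  0.02173075],
       [-0.33480511, -0.54511864, -0.76860341],
       [ 0.43096746,  0.63678135, -0.63935637]]), 't': array([-0.49497091,  0.21560225,  1.05852448])}
top {'fx': 489.83104990618847, 'fy': 489.83104990618847, 'cx': 313.65942816625346, 'cy': 192.60725396128055, 'R': array([[-0.00918231, -0.9996481 ,  0.02488713],
       [-0.99204421,  0.00598186, -0.12574781],
       [ 0.12555469, -0.02584379, -0.99175003]]), 't': array([-0.05012196,  0.57032939,  1.25814017])}
```

View pics/top0.png

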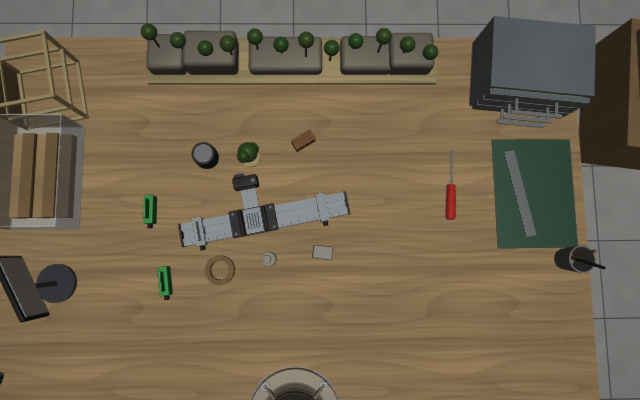

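View pics/side0.png

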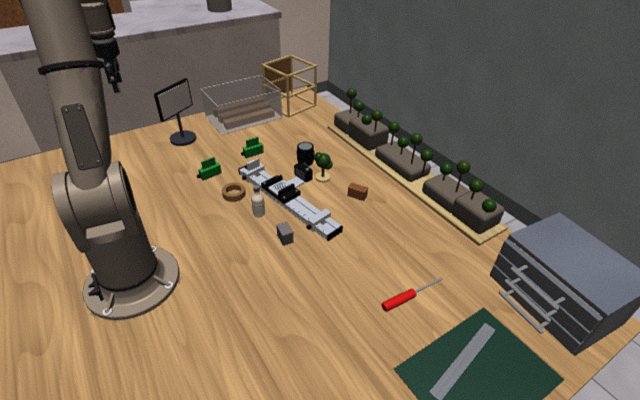

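Run:
```python
import cv2,numpy as np
a=cv2.imread('pics/top0.png')[170:260,170:360];b=cv2.imread('pics/side0.png')[125:245,200:350]
a=cv2.resize(a,(760,360),interpolation=cv2.INTER_CUBIC);b=cv2.resize(b[20:70+50,20:],(520,400)) if 0 else cv2.resize(b,(300,240),interpolation=cv2.INTER_CUBIC)
c=np.zeros((600,760,3),np.uint8);c[:360]=a;c[360:,:300]=b;cv2.imwrite('pics/crop.png',c)
```

```text
(no output)
```

View pics/crop.png

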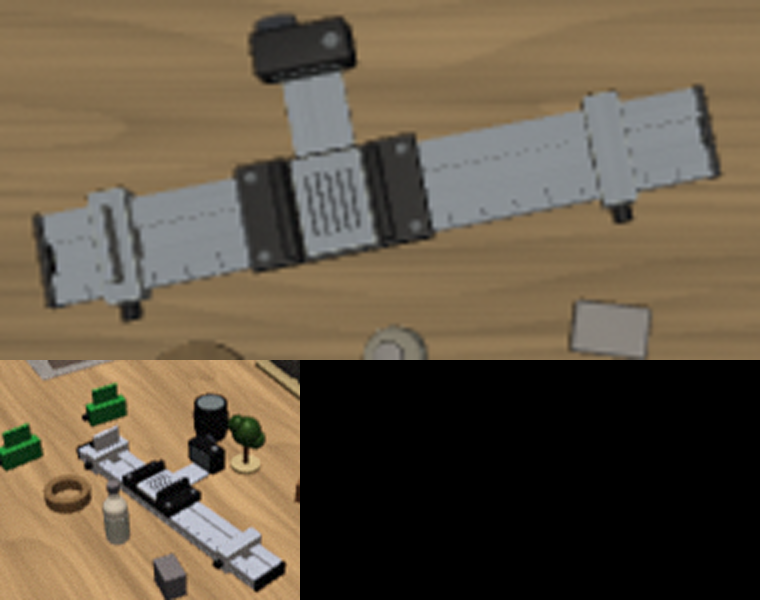

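```bash
cat > h.py <<'E'
import numpy as np
from bench import camera_params,get_obs,grab_frame
from scipy.spatial.transform import Rotation as Ro
def ray(name,uv,z,c=None):
    c=c or camera_params(name);R,t=np.array(c['R']),np.array(c['t'])
    d=R.T@np.array([(uv[0]-c['cx'])/c['fx'],(uv[1]-c['cy'])/c['fy'],1]);o=-R.T@t
    return o+d*(z-o[2])/d[2]
E
python3 - <<'E'
from h import *
f=lambda u,v:(170+u/4,170+v/4)
P={k:ray('top',f(*uv),z) for k,uv,z in [('plate',(333,201),.0425),('stop',(119,244),.038),('spare',(609,148),.038),('railL',(46,260),.022),('railR',(708,133),.022),('glue',(395,350),.1),('camtop',(303,50),.0725)]}
for k,v in P.items():print(k,v.round(4))
d=P['railL']-P['railR'];print(np.linalg.norm(d),'rail yaw from +y',np.degrees(np.arctan2(-d[0],d[1])))
print(P['stop']-P['plate'],np.linalg.norm((P['stop']-P['plate'])[:2])-.072)
R=Ro.from_rotvec(get_obs()['orientation']).as_matrix();print(R.round(3))
E
```

```text
plate [0.4976 0.1037 0.0425]
stop [0.4709 0.2427 0.038 ]
spare [ 0.5314 -0.0767  0.038 ]
railL [0.4616 0.2934 0.022 ]
railR [ 0.5426 -0.1436  0.022 ]
glue [0.4013 0.0594 0.1   ]
camtop [0.5926 0.1206 0.0725]
0.4445321981915456 rail yaw from +y 10.494121480026761
[-0.02661986  0.13894943 -0.0045    ] 0.06947636633731887
[[-0.967  0.255 -0.   ]
 [ 0.255  0.967 -0.002]
 [-0.    -0.002 -1.   ]]
```

```bash
python3 -m jog '[{"x":0.49,"y":-0.8,"rz":0.25,"jaw":-1},{"x":0.49,"y":-0.8,"rz":0.25,"jaw":-1},{"x":0.49,"y":-0.8,"rz":0.25,"jaw":-1},{"x":0.49,"y":-0.8,"rz":0.25,"jaw":-1},{"x":0.49,"y":-0.8,"rz":0.25,"jaw":-1},{"x":0.49,"y":-0.8,"rz":0.25,"jaw":-1},{"x":0.49,"y":-0.8,"rz":0.25,"jaw":-1},{"x":0.49,"y":-0.8,"rz":0.25,"jaw":-1}]'; python3 -m jog '[{"x":0.49,"y":-0.8,"rz":0.25,"jaw":-1},{"x":0.49,"y":-0.8,"rz":0.25,"jaw":-1},{"x":0.49,"y":-0.8,"jaw":-1},{"jaw":-1},{"jaw":-1}]'
python3 - <<'E'
from h import *
import cv2
o=get_obs();print(o['tcp_pos'],np.degrees(Ro.from_rotvec(o['orientation']).as_matrix()[:2,1]/57.3),camera_params('wrist'))
cv2.imwrite('pics/w1.png',grab_frame('wrist')[...,::-1])
E
```

```text
[0.17198495 0.65215363 0.23040139] [0.2549369  0.96688001] {'fx': 324.44140539436347, 'fy': 324.44140539436347, 'cx': 316.4121786048162, 'cy': 194.99923766479907, 'R': array([[ 0.25468985,  0.96702174, -0.00142658],
       [ 0.92940055, -0.24437333,  0.27657965],
       [ 0.26710992, -0.07176789, -0.96098994]]), 't': array([-0.67534517, -0.03654849,  0.37942716])}validation failed for argument at $[0]...
validation failed for argument at $[0]...
```

View pics/w1.png

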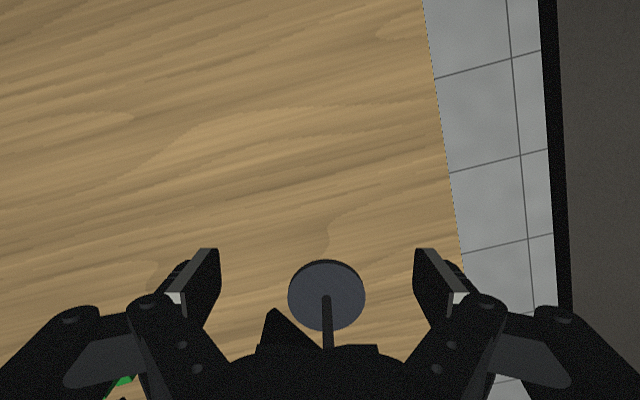

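The wrist view is still from the start pose: open fingers at about (205,280) and (425,280). The call was refused, probably because every key has to be given.

```bash
python3 -m jog '[{"rx":0,"ry":0,"rz":0.25,"x":0.49,"y":-0.8,"z":0,"jaw":-1},{"rx":0,"ry":0,"rz":0.25,"x":0.49,"y":-0.8,"z":0,"jaw":-1},{"rx":0,"ry":0,"rz":0.25,"x":0.49,"y":-0.8,"z":0,"jaw":-1},{"rx":0,"ry":0,"rz":0.25,"x":0.49,"y":-0.8,"z":0,"jaw":-1}]'
```

```text
clock: 0.65
tcp_pos: [0.2905, 0.4589, 0.2311]
orientation: [0.128, 3.139, -0.0]
contact_force: [1.3, 0.3, 0.3]
grip_width: 0.0123
gripper_force: 0.0
```

```bash
python3 -m jog '[{"rx":0,"ry":0,"rz":0.25,"x":0.49,"y":-0.83,"z":0,"jaw":-1},{"rx":0,"ry":0,"rz":0.25,"x":0.49,"y":-0.83,"z":0,"jaw":-1},{"rx":0,"ry":0,"rz":0.25,"x":0.49,"y":-0.83,"z":0,"jaw":-1},{"rx":0,"ry":0,"rz":0.25,"x":0.49,"y":-0.83,"z":-0.1,"jaw":-1},{"rx":0,"ry":0,"rz":0.25,"x":0.49,"y":-0.83,"z":-0.2,"jaw":-1},{"rx":0,"ry":0,"rz":0.25,"x":0.49,"y":-0.83,"z":-0.2,"jaw":-1},{"rx":0,"ry":0,"rz":0,"x":0.49,"y":-0.83,"z":-0.2,"jaw":-1},{"rx":0,"ry":0,"rz":0,"x":0,"y":0,"z":0,"jaw":-1}]'
python3 - <<'E'
from h import *
import cv2
o=get_obs();c=camera_params('wrist')
im=grab_frame('wrist')[...,::-1].copy();cv2.imwrite('pics/w2.png',im)
print(o['tcp_pos'],Ro.from_rotvec(o['orientation']).as_matrix()[:,1:].T,o['contact_force'])
for p in [(.4976,.1037,.0425),(.4709,.2427,.038),o['tcp_pos']]:
    q=np.array(c['R'])@p+c['t'];print(c['cx']+c['fx']*q[0]/q[2],c['cy']+c['fy']*q[1]/q[2])
import pickle;pickle.dump(c,open('c2.pkl','wb'))
E
```

```text
clock: 1.65
tcp_pos: [0.4966, 0.1069, 0.1885]
orientation: [0.266, -3.129, 0.004]
contact_force: [-0.4, 0.9, 0.5]
grip_width: 0.0
gripper_force: 0.0
[0.49659946 0.10685043 0.18846664] [[-1.69022086e-01  9.85609421e-01 -2.36743101e-03]
 [-8.09240431e-04 -2.54076518e-03 -9.99996445e-01]] [-0.369793    0.94046561  0.46245028]
312.04532630966634 181.2779534568328
464.78047159588317 177.30747416018573
314.2189372648911 251.1584633644616
```

View pics/w2.png

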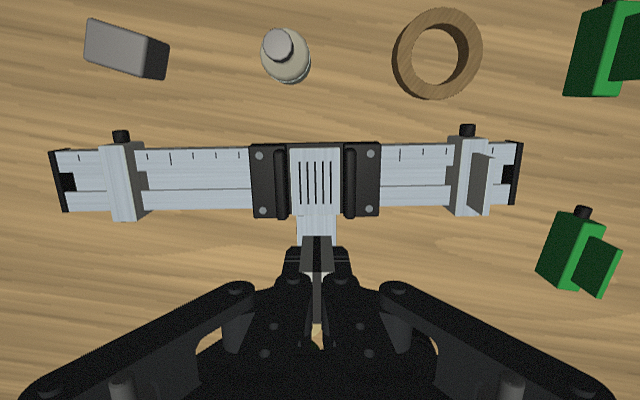

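The close view shows the plate at about (315,180) between the ridges. The finned aluminium stop is at (470,178), the plain collar at (122,182), and the green decoys at (600,50) and (572,250). The TCP is already within about 2 mm of being over the plate, so I'll go down.

```bash
python3 -m jog '[{"rx":0,"ry":0,"rz":0,"x":0,"y":0,"z":-0.7,"jaw":-1},{"rx":0,"ry":0,"rz":0,"x":0,"y":0,"z":-0.7,"jaw":-1},{"rx":0,"ry":0,"rz":0,"x":0,"y":0,"z":-0.6,"jaw":-1},{"rx":0,"ry":0,"rz":0,"x":0,"y":0,"z":-0.2,"jaw":-1},{"rx":0,"ry":0,"rz":0,"x":0,"y":0,"z":0,"jaw":-1},{"rx":0,"ry":0,"rz":0,"x":0,"y":0,"z":0,"jaw":-1}]'; python3 -m jog '[{"rx":0,"ry":0,"rz":0,"x":0,"y":0,"z":-0.05,"jaw":-1},{"rx":0,"ry":0,"rz":0,"x":0,"y":0,"z":0,"jaw":-1}]'
```

```text
clock: 2.45
tcp_pos: [0.4965, 0.1128, 0.0586]
orientation: [-0.28, 3.127, 0.001]
contact_force: [-0.3, 0.3, -0.2]
grip_width: -0.0002
gripper_force: 0.0
clock: 2.7
tcp_pos: [0.4958, 0.1123, 0.0548]
orientation: [-0.28, 3.128, 0.001]
contact_force: [0.2, -0.6, -0.6]
grip_width: -0.0001
gripper_force: 0.0
```

```bash
python3 -m jog '[{"rx":0,"ry":0,"rz":0,"x":0.02,"y":-0.1,"z":0,"jaw":-1},{"rx":0,"ry":0,"rz":0,"x":0,"y":0,"z":0,"jaw":-1},{"rx":0,"ry":0,"rz":0,"x":0,"y":0,"z":-0.1,"jaw":-1},{"rx":0,"ry":0,"rz":0,"x":0,"y":0,"z":-0.08,"jaw":-1},{"rx":0,"ry":0,"rz":0,"x":0,"y":0,"z":0,"jaw":-1}]'; python3 -m jog '[{"rx":0,"ry":0,"rz":0,"x":0,"y":0,"z":-0.05,"jaw":-1},{"rx":0,"ry":0,"rz":0,"x":0,"y":0,"z":0,"jaw":-1}]'
```

```text
clock: 3.32
tcp_pos: [0.4965, 0.1061, 0.043]
orientation: [0.28, -3.128, 0.0]
contact_force: [-0.3, -0.0, 0.2]
grip_width: 0.0002
gripper_force: 0.0
clock: 3.58
tcp_pos: [0.4968, 0.1062, 0.041]
orientation: [0.28, -3.129, -0.0]
contact_force: [-2.7, -0.5, 10.6]
grip_width: -0.0001
gripper_force: 5.4
```

```bash
python3 -m jog '[{"rx":0,"ry":0,"rz":0,"x":0,"y":0,"z":-0.05,"jaw":-1},{"rx":0,"ry":0,"rz":0,"x":0,"y":0,"z":0,"jaw":-1}]'; python3 -m jog '[{"rx":0,"ry":0,"rz":0,"x":0,"y":0,"z":-0.05,"jaw":-1},{"rx":0,"ry":0,"rz":0,"x":0,"y":0,"z":0,"jaw":-1}]'
```

```text
clock: 3.82
tcp_pos: [0.4968, 0.1062, 0.0382]
orientation: [0.28, -3.129, -0.001]
contact_force: [-2.9, -0.2, 12.5]
grip_width: -0.0001
gripper_force: 6.5
clock: 4.08
tcp_pos: [0.497, 0.1063, 0.0372]
orientation: [-0.279, 3.129, 0.002]
contact_force: [-9.0, -1.5, 36.6]
grip_width: -0.0001
gripper_force: 18.6
```

Plate fully down. I'll ease off slightly and slide along the rail.

```bash
python3 -m jog '[{"rx":0,"ry":0,"rz":0,"x":0,"y":0,"z":0.01,"jaw":-1},{"rx":0,"ry":0,"rz":0,"x":-0.005,"y":0.03,"z":0,"jaw":-1},{"rx":0,"ry":0,"rz":0,"x":-0.01,"y":0.05,"z":0,"jaw":-1},{"rx":0,"ry":0,"rz":0,"x":-0.015,"y":0.08,"z":0,"jaw":-1},{"rx":0,"ry":0,"rz":0,"x":-0.015,"y":0.08,"z":0,"jaw":-1}]'
```

```text
clock: 4.7
tcp_pos: [0.4942, 0.1204, 0.0373]
orientation: [-0.279, 3.129, 0.001]
contact_force: [-7.1, -3.0, 29.8]
grip_width: 0.0003
gripper_force: 15.1
```

```bash
python3 -m jog '[{"rx":0,"ry":0,"rz":0,"x":-0.02,"y":0.1,"z":0,"jaw":-1},{"rx":0,"ry":0,"rz":0,"x":-0.02,"y":0.1,"z":0,"jaw":-1},{"rx":0,"ry":0,"rz":0,"x":-0.02,"y":0.1,"z":0,"jaw":-1},{"rx":0,"ry":0,"rz":0,"x":-0.02,"y":0.1,"z":0,"jaw":-1},{"rx":0,"ry":0,"rz":0,"x":0,"y":0,"z":0,"jaw":-1}]'
python3 - <<'E'
from h import *
import cv2
cv2.imwrite('pics/t3.png',cv2.resize(grab_frame('top')[170:260,170:360,::-1],None,fx=4,fy=4,interpolation=cv2.INTER_CUBIC))
E
```

```text
clock: 5.32
tcp_pos: [0.4894, 0.1456, 0.0373]
orientation: [-0.281, 3.128, 0.003]
contact_force: [-7.8, 0.6, 29.3]
grip_width: 0.0003
gripper_force: 14.5
```

View pics/t3.png

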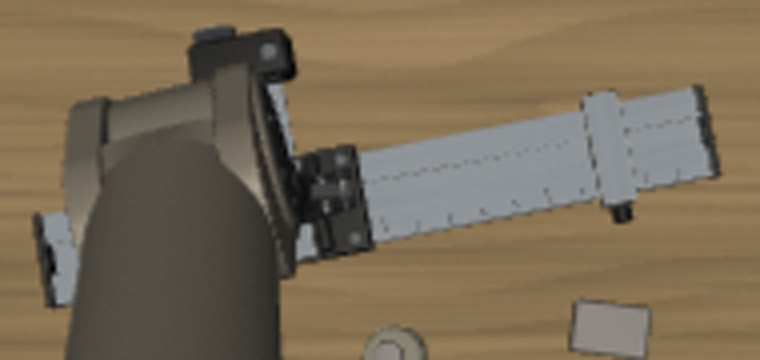

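The carriage rides with the fingertip: its right end moved from (433,235) to (373,240) in the crop, about 39 mm. Roughly 30 mm remains.

```bash
python3 -m jog '[{"rx":0,"ry":0,"rz":0,"x":-0.02,"y":0.1,"z":0,"jaw":-1},{"rx":0,"ry":0,"rz":0,"x":-0.02,"y":0.1,"z":0,"jaw":-1},{"rx":0,"ry":0,"rz":0,"x":-0.02,"y":0.1,"z":0,"jaw":-1},{"rx":0,"ry":0,"rz":0,"x":-0.01,"y":0.06,"z":0,"jaw":-1},{"rx":0,"ry":0,"rz":0,"x":-0.01,"y":0.05,"z":0,"jaw":-1},{"rx":0,"ry":0,"rz":0,"x":0,"y":0,"z":0,"jaw":-1}]'; python3 -m jog '[{"rx":0,"ry":0,"rz":0,"x":-0.01,"y":0.05,"z":0,"jaw":-1},{"rx":0,"ry":0,"rz":0,"x":0,"y":0,"z":0,"jaw":-1}]'; python3 -m jog '[{"rx":0,"ry":0,"rz":0,"x":-0.01,"y":0.05,"z":0,"jaw":-1},{"rx":0,"ry":0,"rz":0,"x":0,"y":0,"z":0,"jaw":-1}]'
```

```text
clock: 6.12
tcp_pos: [0.4848, 0.17, 0.0374]
orientation: [-0.28, 3.128, 0.003]
contact_force: [-7.1, 0.0, 28.1]
grip_width: 0.0001
gripper_force: 14.2
clock: 6.38
tcp_pos: [0.4842, 0.1729, 0.0373]
orientation: [-0.28, 3.128, 0.003]
contact_force: [-7.2, -2.0, 27.8]
grip_width: -0.0001
gripper_force: 14.1
clock: 6.62
tcp_pos: [0.4836, 0.1759, 0.0373]
orientation: [-0.28, 3.128, 0.003]
contact_force: [-7.9, -1.4, 27.7]
grip_width: -0.0001
gripper_force: 14.0
```

```bash
for i in 1; do python3 -m jog '[{"rx":0,"ry":0,"rz":0,"x":-0.01,"y":0.04,"z":0,"jaw":-1},{"rx":0,"ry":0,"rz":0,"x":0,"y":0,"z":0,"jaw":-1}]'; python3 -m jog '[{"rx":0,"ry":0,"rz":0,"x":0,"y":0.03,"z":0,"jaw":-1},{"rx":0,"ry":0,"rz":0,"x":0,"y":0,"z":0,"jaw":-1}]'; done
```

```text
clock: 6.88
tcp_pos: [0.4832, 0.1777, 0.0373]
orientation: [-0.279, 3.128, 0.002]
contact_force: [-7.8, -2.6, 27.7]
grip_width: 0.0002
gripper_force: 14.0
clock: 7.12
tcp_pos: [0.4833, 0.1779, 0.0373]
orientation: [-0.277, 3.129, -0.001]
contact_force: [-6.9, -6.6, 28.8]
grip_width: -0.0002
gripper_force: 14.9
```

```bash
python3 -m jog '[{"rx":0,"ry":0,"rz":0,"x":0,"y":0.03,"z":0,"jaw":-1},{"rx":0,"ry":0,"rz":0,"x":0,"y":0,"z":0,"jaw":-1},{"rx":0,"ry":0,"rz":0,"x":0,"y":0,"z":0,"jaw":-1}]'; python3 -m jog '[{"rx":0,"ry":0,"rz":0,"x":0,"y":-0.03,"z":0,"jaw":-1},{"rx":0,"ry":0,"rz":0,"x":0,"y":0,"z":0.05,"jaw":-1},{"rx":0,"ry":0,"rz":0,"x":0,"y":0,"z":0.06,"jaw":-1},{"rx":0,"ry":0,"rz":0,"x":0,"y":0,"z":0.1,"jaw":-1},{"rx":0,"ry":0,"rz":0,"x":0,"y":0,"z":0.1,"jaw":-1},{"rx":0,"ry":0,"rz":0,"x":0,"y":0,"z":0.1,"jaw":-1},{"rx":0,"ry":0,"rz":0,"x":0,"y":0,"z":0,"jaw":-1}]'
```

```text
clock: 7.5
tcp_pos: [0.4832, 0.1781, 0.0373]
orientation: [0.276, -3.129, 0.003]
contact_force: [-6.8, -9.5, 31.3]
grip_width: -0.0003
gripper_force: 15.7
clock: 8.38
tcp_pos: [0.4829, 0.1796, 0.0601]
orientation: [-0.28, 3.128, 0.001]
contact_force: [-0.3, -0.1, 0.1]
grip_width: -0.0002
gripper_force: 0.0
```

Firm contact with the stop, then a clean release. I'll go up and look.

```bash
python3 -m jog '[{"rx":0,"ry":0,"rz":0,"x":0,"y":0,"z":0.6,"jaw":-1},{"rx":0,"ry":0,"rz":0,"x":0,"y":0,"z":0.8,"jaw":-1},{"rx":0,"ry":0,"rz":0,"x":0,"y":0,"z":0.8,"jaw":-1},{"rx":0,"ry":0,"rz":0,"x":0,"y":0,"z":0,"jaw":-1},{"rx":0,"ry":0,"rz":0,"x":0,"y":0,"z":0,"jaw":-1}]'
python3 - <<'E'
from h import *
import cv2
cv2.imwrite('pics/w4.png',grab_frame('wrist')[...,::-1])
E
```

```text
clock: 9.0
tcp_pos: [0.482, 0.1792, 0.1911]
orientation: [0.28, -3.128, 0.0]
contact_force: [-0.1, 0.0, -0.9]
grip_width: -0.0001
gripper_force: 0.0
```

View pics/w4.png

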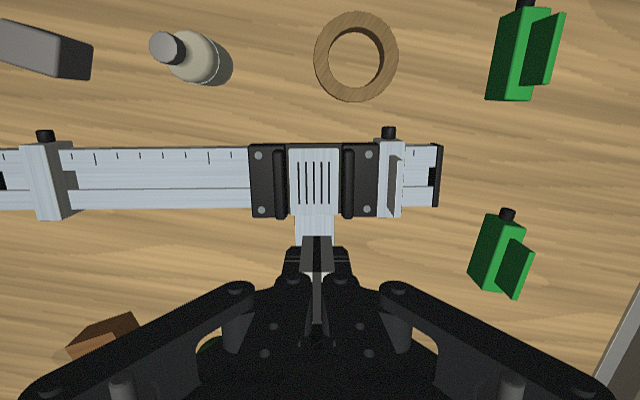

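The carriage's right end meets the finned collar at about column 378 with no gap, the plate at (315,180) is up, and the visible bystanders have not been disturbed.

```bash
python3 -c "
from bench import r
print(r.hand_in())"
```

```text
the job is handed in; nothing more can be done
None
```

I pressed the plate down, pushed the carriage up against the finned stop, let the plate spring up and drew the hand clear, then handed the job in; the last picture shows no gap at the stop, but the hand-in gave no verdict.

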